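Load the smoker box from the scoop and latch its lid

TASK

Pick up the scoop by its red handle and pour all four wood chunks into the open smoker box, keeping the scoop nearly level until its lip is over the box and no more than about 30 mm above the rim, so that none bounces out. Stand the empty scoop upright back on the table, swing the lid shut, press it fully home on its catch, then tug the lid's knob gently upwards to check that the catch holds, pressing it home again if it gives; leave it latched. Do not disturb the other things on the table.

Things in the scene. Friction and masses are not known exactly. Their poses are not given: they have to be found in the camera images.
- scoop_grip (a point): centre of the red bar handle of an aluminium scoop (about 180 g, balanced near this point), 90 mm above its underside. Axes: x from the open lip to the closed back, z up. The bar runs along x, from 35 mm ahead of this point to 60 mm behind, 14 mm wide, 20 mm high. Under it the trough, 133 mm long, 64 mm wide, sides 36 mm high, 20 mm near the open front; an upright joins bar and back
- scoop_lip (a point): middle of the scoop's pouring edge: front end of its 3 mm floor, upper side; 80 mm ahead of scoop_grip (to the scoop's -x) and 87 mm below it. Same axes. The chunks lie loose on the floor and begin to slide out when the scoop is tipped lip-down by 20 to 32 degrees
- chunk0_c (a point): centre of wood chunk 0, a 22 mm cube of smoking wood with rounded edges, 10 g, starts in the scoop
- chunk1_c (a point): centre of wood chunk 1, a 22 mm cube of smoking wood with rounded edges, 10 g, starts in the scoop
- chunk2_c (a point): centre of wood chunk 2, a 22 mm cube of smoking wood with rounded edges, 10 g, starts in the scoop
- chunk3_c (a point): centre of wood chunk 3, a 22 mm cube of smoking wood with rounded edges, 10 g, starts in the scoop
- smoker_box: steel smoker box, fixed: open tray 170 mm (its x) by 140 mm (its y) by 48 mm high, walls and floor 4 mm; origin at the centre of its underside, z up, turned less than 15 degrees. The lid is hinged along the rim of its +y wall. The spring catch sits in the middle of its -y wall's outside, in a bracket reaching 29 mm out and 44 mm up
- lid (a joint): angle of the lid, rad: 0 = shut and fully home, grows as it opens, stop at 1.95. It starts open past upright; near upright it stays where left, below about 1.2 it sinks shut slowly by itself (allow 2.5 s) and rests at about 0.14 on the catch. Its free edge pressed down with about 8 N snaps past the catch to 0. Latched, it lifts to about 0.03 (3 to 7 N at the knob), where the catch holds; 15 N up at the knob opens it
- lid_hinge (a point): middle of the lid's hinge axis, which runs along the box's x: 70 mm to the box's +y of its origin, 49 mm up. The lid is a steel plate 174 mm along the hinge, 152 mm deep, 4 mm thick, 200 g. Axes as the box's
- lid_knob (a point): centre of the wooden knob on the lid: upright cylinder 22 mm across and 44 mm high on the lid's outer face, 90 mm from the hinge, on the lid's middle line. The point lies 22 mm above the lid's outer face and turns with the lid (its z is the lid's outward normal, its -y points from the hinge to the free edge)
- lid_edge (a point): middle of the lid's free edge, on its outer face, 152 mm from the hinge; turns with the lid like lid_knob
- caddy: tiered steel caddy with two stacked levels, fixed: 210 mm (its x) by 135 mm (its y), 255 mm high with its carrying loop; origin at the centre of its underside. Bystander
- jar: glass jar with a steel screw lid, 62 mm across, 85 mm high; origin at the centre of its underside. Bystander
- sauce: red sauce bottle with a yellow cap, 54 mm across, 160 mm high; origin at the centre of its underside. Bystander
- bowl: blue melamine bowl, 120 mm across, 50 mm high; origin at the centre of its underside. Bystander
- spatula: silicone-tipped spatula, 260 mm long, lying along its x; origin on its underside. Bystander
- opener: flat chrome bottle opener, 135 mm long along its x, 40 mm wide, 6 mm thick; origin on its underside. Bystander
- mill: dark wooden pepper mill, 52 mm across, 165 mm high; origin at the centre of its underside. Bystander

How it is judged:
By the outcome, as a careful person would: the job done as asked, in the order asked, and still so for the second after the job is handed in, with the robot touching nothing.
It also fails if it takes over 72 s, if anything falls off the work surface, if the arm or the gripper's body presses on something with over 40 N, if the wrist force passes 120 N, or if a joint passes its speed limit or range.

ROBOT

A 7-joint arm with a two-finger parallel gripper is mounted at the origin on the work surface. World frame = base frame: x ahead of the robot, y to its left, z up, the work surface at z = 0. Lengths are in m, angles in rad, forces in N, time in s.
With the tool pointing down it reaches from about 0.4 to 0.9 m from the base axis. Payload 5.5 kg.
Tool frame: the origin (TCP) lies midway between the tips of the shut fingers; the grasp point (between the pads) lies 19 mm behind it (manip.grip_depth is the distance from the TCP to the grasp point, in m); z points along the fingers, y is the line along which they close (so a half turn about z gives the same grasp; the last joint's range is limited). The gripper opens to 92 mm and grips with 3 to 60 N. Pads are 19 mm wide; open, the fingers measure 130 mm over their backs; the gripper's body (75 mm by 190 mm) begins 47 mm behind the grasp point.
Start: joints at [-0.99, 0.501, -0.427, 1.55, 0.221, 1.138, -0.21], TCP at [0.203, 0.617, 0.227] pointing down, gripper open.
Joint ranges: [-2.88, 2.88], [-0.31, 2.03], [-1.54, 1.56], [0.2, 2.42], [-1.41, 4.55], [0.19, 2.02], [-2.57, 2.57]. Speed limits (rad/s): [2.57, 2.57, 3.14, 3.14, 3.14, 3.14, 3.14].

INTERFACE

Orientations are given as a unit quaternion [x, y, z, w].
In Python, from bench import manip, effector, viewer gives the robot as it stands. Calls block until the motion is done:
- manip.move_pose(position, orientation): joint-space move of the TCP to a pose.
- manip.servo_line(position, ori=None, vel=0.15): straight line of the TCP; ori=None keeps the orientation; vel is the mean speed in m/s.
- manip.movej(angles): joint-space move.
- effector.open_jaws() and effector.close(f_grip=None): open the fingers fully, or close them until they stop; f_grip is the grip in N (None keeps the last).
- manip.sleep(seconds).
- manip.solve_ik(position, orientation): joint angles nearest the present ones, or None.
- viewer.get_image(name): name is "side" or "top" or "wrist"; returns the picture (420x560x3 uint8, red, green, blue); there is no depth.
- viewer.get_calibration(name): a dict with "vfov" (degrees; the focal length in pixels is half the picture's height over the tangent of half this angle, whatever the lens; pixels are square), "cx", "cy" (the principal point, pixels), "dist_coeffs" ([k1, k2, p1, p2, k3] as OpenCV has them; the pictures are not rectified), "eye" and "attitude" of the camera in the world. Camera axes: x right, y down, z forward; pixel columns grow to the right and rows downward; lengths in m; the calibration is good to about 2 mm. A picture is of the moment at which its call begins: read the wrist's pose just before it. get_calibration takes no time and is no camera call; for the wrist camera it gives the pose at the moment of the call.
A pose or a line that the arm cannot do raises manip.PlanningError and nothing moves.
- manip.hand_in(): hands the job in; it is judged then, once.
Readings, each from a call of its own:
- manip.current_clock(): time.
- manip.current_q(): joint angles.
- manip.current_joint_velocities(): joint speeds.
- manip.current_tau(): joint torques, N m.
- manip.current_tool_pos(): TCP position.
- manip.current_tcp_rot(): TCP orientation.
- manip.current_force(): force on the tool from outside, world axes, zero at the start.
- manip.current_wrist_torque(): the same for the moment, N m.
- manip.current_finger_gap(): finger opening in m.
- manip.current_gripper_force(): force on a finger pad.
Only numpy, scipy, OpenCV 4.12 (cv2) and the standard library are available. Lean on these libraries where they do the work, as an engineer would, in place of code of your own. Each camera call takes 0.05 s, during which the arm holds its last target. There are 200 camera calls.

## Working session

There is one attempt and no reset: what is moved stays moved. The work goes in short steps, each a Python script; the robot and the scene stay as the last script left them, time stands still between calls to the robot, and variables do not carry over. Pictures are saved under pics/ and viewed, at most 10 in all, crops included, and the job is handed in when it is done.

```bash
mkdir -p pics; ls; cat > h.py <<'E'
import numpy as np, cv2
from bench import manip, effector, viewer
from scipy.spatial.transform import Rotation as R
def calib(n):
    c=viewer.get_calibration(n); f=210/np.tan(np.radians(c["vfov"])/2)
    K=np.array([[f,0,c["cx"]],[0,f,c["cy"]],[0,0,1]])
    a=np.array(c["attitude"],float); Rm=a if a.shape==(3,3) else R.from_quat(a).as_matrix()
    return K,np.array(c["dist_coeffs"],float),np.array(c["eye"],float),Rm
def ray(cal,uv):
    K,d,e,Rm=cal
    p=cv2.undistortPoints(np.array(uv,float).reshape(-1,1,2),K,d).reshape(-1,2)
    v=np.c_[p,np.ones(len(p))]@Rm.T
    return e,v/np.linalg.norm(v,axis=1)[:,None]
def onz(cal,uv,z):
    e,v=ray(cal,uv); return e+v*((z-e[2])/v[:,2])[:,None]
def proj(cal,X):
    K,d,e,Rm=cal
    return cv2.projectPoints(np.array(X,float).reshape(-1,1,3),cv2.Rodrigues(Rm.T)[0],-Rm.T@e,K,d)[0].reshape(-1,2)
def tri(c1,u1,c2,u2):
    e1,v1=ray(c1,u1);e2,v2=ray(c2,u2);v1=v1[0];v2=v2[0]
    A=sum(np.eye(3)-np.outer(v,v) for v in(v1,v2)); b=sum((np.eye(3)-np.outer(v,v))@e for e,v in((e1,v1),(e2,v2)))
    X=np.linalg.solve(A,b); return X, np.linalg.norm(np.cross(X-e1,v1))*2
def save(n,fn):
    im=viewer.get_image(n); cv2.imwrite(fn,cv2.cvtColor(im,cv2.COLOR_RGB2BGR)); return im
E
python3 - <<'E'
from h import *
for n in("top","side"):
    save(n,f"pics/{n}0.png"); c=viewer.get_calibration(n); print(n,c)
print(manip.current_clock(),manip.current_tcp_rot(),manip.current_tool_pos(),manip.grip_depth)
a=cv2.imread("pics/top0.png");b=cv2.imread("pics/side0.png")
E
```

```text
pics
top {'vfov': 57.44791834172877, 'cx': 288.9109225952764, 'cy': 209.01008994480537, 'dist_coeffs': array([0.01129347, 0.        , 0.        , 0.        , 0.        ]), 'eye': array([ 0.44580221, -0.04204162,  1.15196425]), 'attitude': array([ 0.71363447, -0.69794039,  0.04066847, -0.04417163])}
side {'vfov': 57.29817126029331, 'cx': 283.4760433377728, 'cy': 209.7817905077948, 'dist_coeffs': array([-0.09866586,  0.        ,  0.        ,  0.        ,  0.        ]), 'eye': array([0.48805985, 0.60867205, 0.84163114]), 'attitude': array([-0.06087592,  0.93793629, -0.34117347,  0.01305015])}
0.1 [ 1.58211932e-01  9.87404798e-01 -8.51162178e-04 -1.58579858e-04] [0.20295255 0.61685844 0.22577951] 0.0188
```

View pics/top0.png

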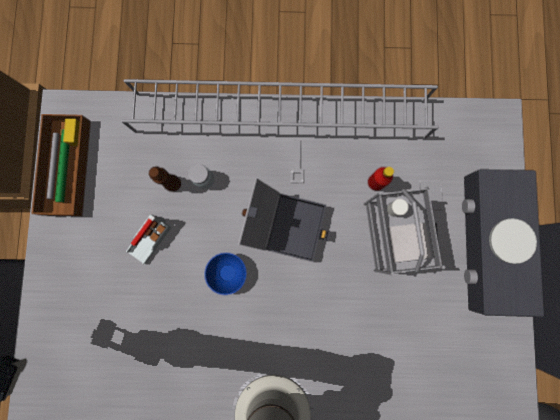

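View pics/side0.png

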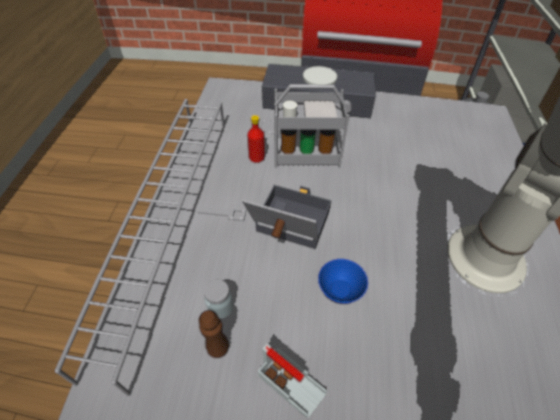

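The top view shows the scoop at about (148,240), box at (290,225) with its lid open to the left and catch at (325,234), bowl (225,273), mill (165,180), jar (200,175), sauce (380,180), opener (297,177). The side view shows the scoop at (293,375) and the box at (290,215). Next I'll zoom in.

```bash
python3 - <<'E'
from h import *
t=cv2.imread("pics/top0.png");s=cv2.imread("pics/side0.png")
def cr(i,x,y,w,h,k): return cv2.resize(i[y:y+h,x:x+w],None,fx=k,fy=k,interpolation=cv2.INTER_CUBIC)
A=np.hstack([cr(t,118,205,66,66,6),cr(s,250,330,80,84,4.7142857)[:396,:396]])
B=np.hstack([cr(t,232,170,110,100,3.6),cr(s,235,175,110,100,3.6)])
m=np.vstack([cv2.resize(A,(792,300*1)),cv2.resize(B,(792,300))]) if 0 else np.vstack([cv2.resize(A,(600,300)),cv2.resize(B,(600,273))])
print(m.shape);cv2.imwrite("pics/m1.png",m)
for n,i in(("top",t),("side",s)):
    hsv=cv2.cvtColor(i,cv2.COLOR_BGR2HSV); mk=((hsv[...,0]<5)|(hsv[...,0]>174))&(hsv[...,1]>170)&(hsv[...,2]>90)
    k,l,st,ce=cv2.connectedComponentsWithStats(mk.astype(np.uint8))
    for j in range(1,k):
        if st[j,4]>25:
            c=np.argwhere(l==j)[:,::-1]; r=cv2.minAreaRect(c.astype(np.float32)); print(n,st[j],ce[j].round(1),np.round(cv2.boxPoints(r),1).tolist())
E
```

```text
(573, 600, 3)
top [369 168  20  19 224] [378.1 178.1] [[367.1000061035156, 169.60000610351562], [386.5, 167.1999969482422], [388.6000061035156, 183.6999969482422], [369.1000061035156, 186.10000610351562]]
top [132 220  20  25 119] [141.4 232. ] [[131.10000610351562, 242.60000610351562], [148.5, 218.89999389648438], [151.6999969482422, 221.1999969482422], [134.3000030517578, 245.0]]
side [ 302    0  141   66 6235] [374.  25.] [[301.29998779296875, 60.0], [303.8999938964844, -5.5], [442.29998779296875, 0.0], [439.70001220703125, 65.5]]
side [248 125  16  37 466] [255.9 143.8] [[247.1999969482422, 125.4000015258789], [261.8999938964844, 124.30000305175781], [264.70001220703125, 160.5], [250.0, 161.60000610351562]]
side [268 349  35  32 314] [284.6 364.1] [[265.6000061035156, 353.0], [270.5, 347.29998779296875], [303.3999938964844, 375.1000061035156], [298.5, 380.8999938964844]]
```

View pics/m1.png

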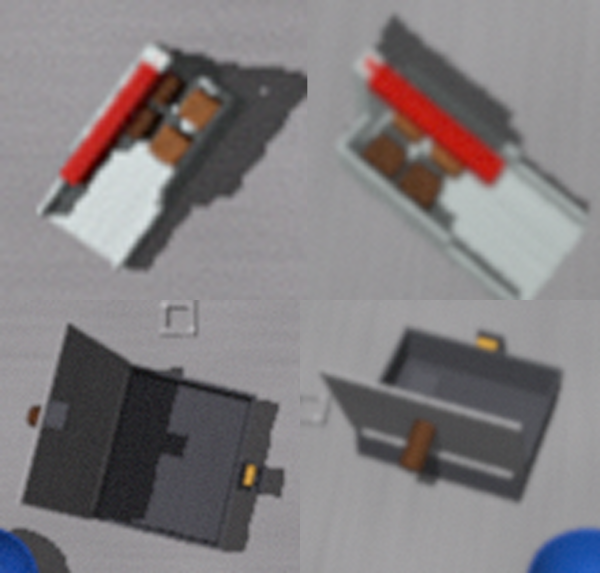

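The crops show the scoop's lip at about (135.6,257.4) in the top view. The box's -y rim runs from about (324.8,205.5) to (313.4,259.7), with the catch at (323.7,234) and the lid leaning out to +y with its knob. Next are rough poses and IK feasibility.

```bash
cat >> h.py <<'E'
FL=[np.diag([1.,-1,-1]),np.diag([-1.,1,-1])]
def Rz(a): return R.from_euler('z',a).as_matrix()
def Ry(a): return R.from_euler('y',a).as_matrix()
def toolpose(grip,yaw,tip=0.,beta=0.,fl=0):
    """tool pose holding the scoop with its grip point at grip; tip = lip-down angle; beta = grasp pre-tilt"""
    T=Rz(yaw)@Ry(-tip)@Ry(beta)@FL[fl]
    return np.asarray(grip)+manip.grip_depth*T[:,2], R.from_matrix(T).as_quat()
def lip2grip(lip,yaw,tip): return np.asarray(lip)+Rz(yaw)@Ry(-tip)@np.array([.080,0,.087])
E
python3 - <<'E'
from h import *
T=calib("top");S=calib("side")
b=onz(T,[[133,243.8],[150.1,220]],.1); print("bar ends top",b.round(3),np.linalg.norm(b[0]-b[1]))
b2=onz(S,[[268,350],[301,378]],.09); print("bar side",b2.round(3))
lip=onz(T,[[135.6,257.4],[118+42/4.545,205+210/4.545],[118+120/4.545,205+265/4.545]],.003);print("lip",lip.round(3))
print("rim",onz(T,[[324.8,205.5],[313.4,259.7]],.048).round(3), "catch",onz(T,[[323.7,234.1]],.046).round(3))
lk=onz(S,[[235+95/2.727,175+83/2.73],[235+220/2.727,175+127/2.73]],.05)
for n,uv,z in(("bowl",[225,273],.03),("sauce",[388,172],.16),("mill",[158,173],.165),("jar",[201,174],.085),("opener",[297,177],.005)): print(n,onz(T,[uv],z).round(3))
print("caddy base corners",onz(S,[[276,165],[341,165]],0).round(3))
d=b[1]-b[0];yaw=np.arctan2(d[1],d[0]);g=(b.mean(0));g[2]=.09;g[:2]-=.0125*np.array([np.cos(yaw),np.sin(yaw)])
print("yaw",np.degrees(yaw),"grip",g)
bx=np.array([.40,-.03]);by=-.2; o=Rz(by)
for fl in(0,1):
  for beta in(0,.3,-.3):
    q=manip.solve_ik(*toolpose(g,yaw,0,beta,fl)); r=[]
    for tip in(0,.3,.6,.8,1.0):
        lip=np.r_[bx,0]+o@np.array([0,-.03,.07]); q2=manip.solve_ik(*toolpose(lip2grip(lip,by-np.pi/2,tip),by-np.pi/2,tip,beta,fl)); r.append(None if q2 is None else q2.round(2).tolist())
    print(fl,beta,None if q is None else q.round(2)); [print("   ",x) for x in r]
print(viewer.get_calibration("wrist"),manip.current_tool_pos())
E
```

```text
bar ends top [[0.467 0.389 0.1  ]
 [0.534 0.346 0.1  ]] 0.07861776721614178
bar side [[0.539 0.345 0.09 ]
 [0.469 0.391 0.09 ]]
lip [[0.429 0.418 0.003]
 [0.447 0.444 0.003]
 [0.413 0.39  0.003]]
rim [[ 0.591 -0.139  0.048]
 [ 0.435 -0.108  0.048]] catch [[ 0.509 -0.137  0.046]]
bowl [[0.391 0.146 0.03 ]]
sauce [[ 0.669 -0.294  0.16 ]]
mill [[0.652 0.31  0.165]]
jar [[0.669 0.216 0.085]]
opener [[ 0.683 -0.057  0.005]]
caddy base corners [[ 0.607 -0.272  0.   ]
 [ 0.402 -0.302  0.   ]]
yaw -32.57162116213144 grip [0.49006877 0.37417761 0.09      ]
0 0 [-1.51  1.14  1.35  1.79 -1.18  1.28 -1.97]
    [-0.84, 0.49, 1.38, 2.26, -0.63, 0.89, -2.4]
    [1.06, 0.43, -1.29, 2.19, 0.79, 1.12, 2.25]
    [0.07, 0.31, -0.45, 2.15, 0.68, 1.18, 2.14]
    [-0.03, 0.47, -0.51, 2.08, 0.78, 1.4, 1.93]
    [-0.12, 0.65, -0.54, 2.0, 0.84, 1.61, 1.78]
0 0.3 [-1.24  1.03  1.13  1.68 -1.13  1.42 -1.92]
    [-0.53, 0.64, 1.36, 2.21, -0.94, 1.23, -1.96]
    [-1.0, 0.6, 1.55, 2.25, -0.73, 1.02, -2.35]
    [0.16, 0.16, -0.3, 2.19, 0.41, 0.94, 2.53]
    [0.08, 0.27, -0.44, 2.14, 0.6, 1.12, 2.21]
    [-0.02, 0.4
[... 822 characters left out ...]
5, 0.16, 2.16, 0.46, 1.04, -0.79]
    [-0.61, 0.38, 0.18, 2.09, 0.53, 1.17, -0.96]
1 -0.3 [-0.76  0.58 -0.14  1.83  0.55  0.77 -0.27]
    [-0.21, 0.19, 0.26, 2.26, 0.36, 0.79, -0.42]
    [-0.43, 0.28, 0.2, 2.2, 0.58, 1.02, -0.83]
    [-0.65, 0.48, 0.23, 2.11, 0.63, 1.24, -1.04]
    [-0.74, 0.63, 0.23, 2.03, 0.64, 1.38, -1.12]
    [-0.81, 0.8, 0.24, 1.94, 0.63, 1.52, -1.17]
{'vfov': 60.27713148016201, 'cx': 274.30342791573173, 'cy': 212.47837369308462, 'dist_coeffs': array([-0.02894735,  0.        ,  0.        ,  0.        ,  0.        ]), 'eye': array([0.12796019, 0.6410971 , 0.3837438 ]), 'attitude': array([0.80096572, 0.58048773, 0.08498435, 0.11943859])} [0.20295255 0.61685844 0.22577951]
```

```bash
python3 - <<'E'
from h import *
import pickle
by=np.radians(-11); o=Rz(by); bc=np.array([.526,-.055,0])
def look(c,yaw,n,z):
    T=Rz(yaw)@FL[1]; p=np.array(c)-.079*T[:,0]; p[2]=z
    manip.move_pose(p,R.from_matrix(T).as_quat()); manip.sleep(.3)
    cal=calib("wrist"); save("wrist",f"pics/{n}.png"); pickle.dump(cal,open(n+".pkl","wb")); print(n,manip.current_clock(),cal[2])
look(bc+o@[0,.0,0],by-np.pi/2,"wbox",.42)
look([.47,.385,0],np.radians(-33),"wscoop",.30)
a=cv2.imread("pics/wbox.png");b=cv2.imread("pics/wscoop.png")
cv2.imwrite("pics/m2.png",np.vstack([np.hstack([a,b])]) if 0 else cv2.resize(np.hstack([a,b[:,60:480]]),(800,343)))
E
```

```text
wbox 3.375 [ 0.52532741 -0.0558616   0.57787979]
wscoop 5.5083 [0.47027054 0.38361748 0.45821898]
```

View pics/m2.png

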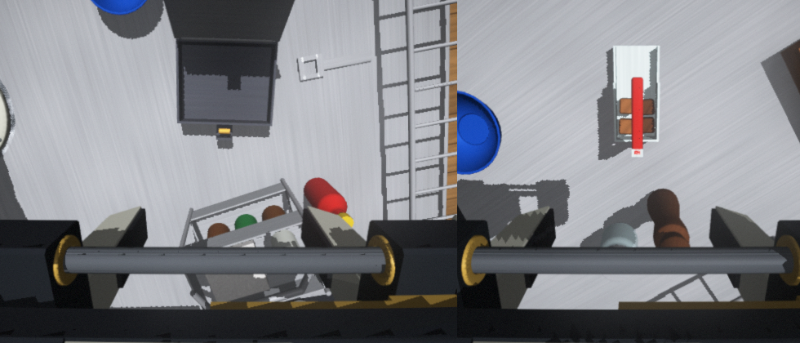

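The left panel shows the box with its -y rim running from about (180,123) to (272,124), the catch at (224,131) and the lid above. The right panel shows the scoop with its lip up at (636,46), the red bar from (637,78) to (637,150) and the chunks at the back. I'll enlarge both to pick corners.

```bash
python3 - <<'E'
from h import *
a=cv2.imread("pics/wbox.png");b=cv2.imread("pics/wscoop.png")
def cr(i,x,y,w,h,k): return cv2.resize(i[y:y+h,x:x+w],None,fx=k,fy=k,interpolation=cv2.INTER_CUBIC)
A=cr(a,195,0,170,180,3.3333);B=cr(b,230,45,90,180,3.3333)
A=np.clip(A.astype(float)*1.8,0,255).astype(np.uint8)[:,:500] if 0 else np.clip(A.astype(float)*1.8,0,255).astype(np.uint8)
m=np.hstack([A,B])[:600,:];print(m.shape);cv2.imwrite("pics/m3.png",m[:, :800] if m.shape[1]>800 else m)
hsv=cv2.cvtColor(b,cv2.COLOR_BGR2HSV); mk=((hsv[...,0]<5)|(hsv[...,0]>174))&(hsv[...,1]>180)&(hsv[...,2]>110); mk[240:]=0
c=np.argwhere(mk)[:,::-1].astype(np.float32); print(len(c),cv2.boxPoints(cv2.minAreaRect(c)).round(1).tolist())
hsv=cv2.cvtColor(a,cv2.COLOR_BGR2HSV); mk=(abs(hsv[...,0].astype(int)-20)<8)&(hsv[...,1]>150)&(hsv[...,2]>120); mk[200:]=0;mk[:,400:]=0
c=np.argwhere(mk)[:,::-1]; print("catch",len(c),c.mean(0),c.min(0),c.max(0))
E
```

```text
(600, 867, 3)
925 [[275.0, 181.0], [275.0, 96.0], [287.0, 96.0], [287.0, 181.0]]
catch 19 [274.47368421 161.        ] [270 158] [280 162]
```

View pics/m3.png

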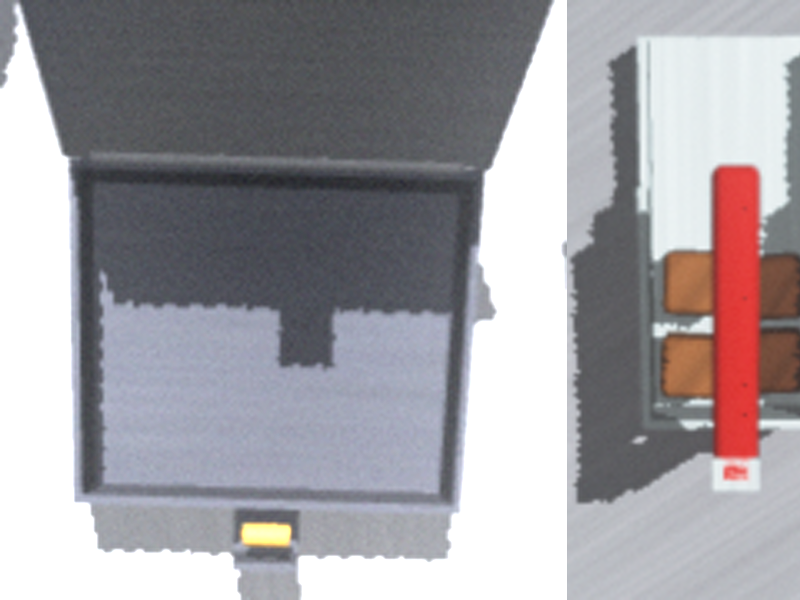

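The box rim corners in the crop are at (72,160), (482,165), (458,510) and (78,498), with the catch at (267,534). The scoop's lip edge is at y=38, and its bar runs from (736,165) to (736,490), including the white end cap. Now to world coordinates.

```bash
python3 - <<'E'
from h import *
import pickle
W=pickle.load(open("wbox.pkl","rb"));S=pickle.load(open("wscoop.pkl","rb"))
A=lambda p:(np.array(p)/3.3333+[195,0]); B=lambda p:((np.array(p)-[567,0])/3.3333+[230,45])
P=onz(W,A([[72,160],[482,165],[458,510],[78,498]]),.048); print("rim",P.round(4),[round(float(np.linalg.norm(P[i]-P[(i+1)%4])),3) for i in range(4)])
src=np.array([[-85,70],[85,70],[85,-70],[-85,-70]])/1e3
# rigid fit
m=P[:,:2].mean(0); H=src.T@(P[:,:2]-m); yaw=np.arctan2(H[0,1]-H[1,0],H[0,0]+H[1,1]); print("box",m,np.degrees(yaw))
print("catch z44",onz(W,A([[267,534]]),.044), "in box",(onz(W,A([[267,534]]),.044)[0]-np.r_[m,0])@Rz(yaw))
b=onz(S,B([[736,165],[736,490]]),.1); d=b[1]-b[0]; sy=np.arctan2(d[1],d[0]); print("bar",b.round(4),np.linalg.norm(d),np.degrees(sy))
u=d/np.linalg.norm(d); print("grip",b[0]+.035*u,b[1]-.06*u)
l=onz(S,B([[638,38]]),.02); l2=onz(S,B([[736,38]]),.003); print("lipL",l.round(4),"lipmid",l2.round(4), "grip from lip",l2+.08*u)
# lid: free edge seen by top & side cameras
T=calib("top");Q=calib("side")
for nm,lx in(("-x",-87),("+x",87)): pass
tU=[[232+68/2.727,170+24/2.73],[232+22/2.727,170+203/2.73]]; sU=[[235+20/2.727,175+73/2.73],[235+60/2.727,175+133/2.73]]
o=Rz(yaw); hinge=np.r_[m,0]+o@[0,.07,.049]; print("hinge",hinge)
for a in(1.5,1.6,1.7,1.8,1.9):
    E=[hinge+o@[sx*.087,-.152*np.cos(a),.152*np.sin(a)] for sx in(1,-1)]
    print(a,proj(T,E).round(1).tolist(),proj(Q,E).round(1).tolist())
print("seen",np.round(tU,1).tolist())
E
```

```text
rim [[ 0.4624  0.0295  0.048 ]
 [ 0.6256 -0.0039  0.048 ]
 [ 0.5955 -0.1407  0.048 ]
 [ 0.4333 -0.1041  0.048 ]] [0.167, 0.14, 0.166, 0.137]
box [ 0.52922662 -0.0548136 ] -12.233075551048557
catch z44 [[ 0.51125999 -0.1358566   0.044     ]] in box [-0.00038655 -0.08300974  0.044     ]
bar [[0.4671 0.3928 0.1   ]
 [0.5467 0.3416 0.1   ]] 0.09466529509074005 -32.73433849642085
grip [0.49650754 0.3738527  0.1       ] [0.49622599 0.37403369 0.1       ]
lipL [[0.4138 0.3893 0.02  ]] lipmid [[0.4303 0.4183 0.003 ]] grip from lip [[0.49763518 0.37506116 0.003     ]]
hinge [0.54405885 0.01359696 0.049     ]
1.5 [[281.3, 182.7], [264.7, 250.2]] [[252.8, 176.7], [324.5, 195.8]]
1.6 [[275.4, 181.3], [258.7, 248.8]] [[250.3, 181.0], [322.7, 200.4]]
1.7 [[269.6, 180.0], [252.8, 247.3]] [[247.8, 185.8], [320.8, 205.6]]
1.8 [[264.0, 178.9], [247.1, 245.9]] [[245.4, 191.1], [318.9, 211.3]]
1.9 [[258.5, 177.9], [241.6, 244.6]] [[242.9, 196.8], [316.9, 217.4]]
seen [[256.9, 178.8], [240.1, 244.4]]
```

The three views agree: grip at (0.4965, 0.374, 0.09) with yaw -32.7°, box at (0.529, -0.055) with yaw -12.2°, lid at about 1.92 rad. Next I grasp with a slight pre-tilt, lift, and carry the scoop over level.

```bash
cat >> h.py <<'E'
GRIP=np.array([.4965,.374,.090]); SY=np.radians(-32.7); BOX=np.array([.5292,-.0548,0]); BY=np.radians(-12.2); OB=Rz(BY); PY=BY-np.pi/2; BETA=.35
def box(p): return BOX+OB@np.asarray(p,float)
def st(m=""): print(m,"t",round(manip.current_clock(),2),"tcp",np.round(manip.current_tool_pos(),4),"F",np.round(manip.current_force(),1),"gap",round(float(manip.current_finger_gap()),4))
E
python3 - <<'E'
from h import *
fl=1
up=lambda dz:GRIP+[0,0,dz]
manip.move_pose(*toolpose(up(.09),SY,0,BETA,fl))
p,q=toolpose(GRIP,SY,0,BETA,fl); manip.servo_line(p,q,.15); st("at")
effector.close(35); st("closed")
p,q=toolpose(up(.05),SY,0,BETA,fl); manip.servo_line(p,q,.1); st("lift")
p,q=toolpose(up(.24),SY,0,BETA,fl); manip.servo_line(p,q,.2); st("up")
lip=box([0,-.025,.067]); g=lip2grip(lip,PY,0); g[2]=.33
p,q=toolpose(g,PY,0,BETA,fl); manip.servo_line(p,q,.16); st("over")
save("side","pics/s2.png"); save("top","pics/t2.png")
a=cv2.imread("pics/s2.png");b=cv2.imread("pics/t2.png")
cv2.imwrite("pics/m4.png",np.hstack([a[100:400,150:550],b[100:400,150:550]]))
E
```

```text
at t 6.9 tcp [0.4918 0.3783 0.0737] F [ 0.2 -0.3  0.5] gap 0.092
closed t 8.08 tcp [0.4911 0.3775 0.0723] F [-0.   0.5 -1.1] gap 0.0138
lift t 8.73 tcp [0.4911 0.3774 0.1226] F [-0.3 -0.4 -2.6] gap 0.0137
up t 9.83 tcp [0.4904 0.377  0.3107] F [-0.6 -0.  -2.6] gap 0.014
over t 13.29 tcp [ 0.5084 -0.1507  0.3124] F [-0.3 -0.2 -2.3] gap 0.0139
```

View pics/m4.png

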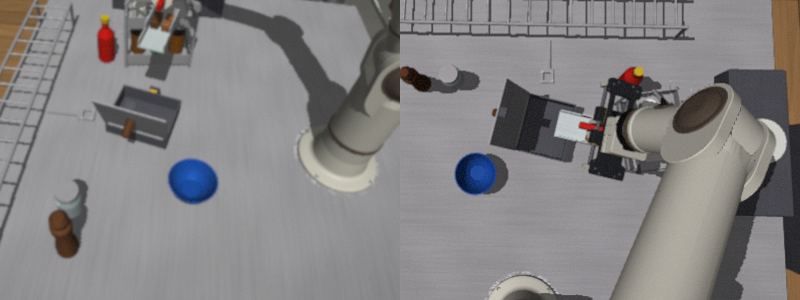

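The scoop is level over the box, handle to -y, gripper near the caddy (top view right of centre). I'll shift the lip slightly towards the hinge and -x for more caddy clearance, then descend and pour.

```bash
python3 - <<'E'
from h import *
fl=1; L=[-.03,-.012,.064]
def go(l,tip,v):
    lip=box(l); p,q=toolpose(lip2grip(lip,PY,tip),PY,tip,BETA,fl); manip.servo_line(p,q,v)
go([L[0],L[1],.20],0,.2); go([L[0],L[1],.12],.05,.12); st("mid")
go(L,.08,.08); st("low")
for i,tip in enumerate([.2,.3,.38,.46,.54,.62,.70,.78,.86]):
    go(L,tip,.05); st(f"{tip}")
manip.sleep(.5)
save("side","pics/s3.png");save("top","pics/t3.png");save("wrist","pics/w3.png")
a=cv2.imread("pics/s3.png");b=cv2.imread("pics/w3.png")
cv2.imwrite("pics/m5.png",np.hstack([cv2.resize(a[150:270,220:360],(420,360)),cv2.resize(b,(380,285+75))]))
E
```

```text
mid t 14.59 tcp [ 0.4834 -0.1292  0.1937] F [-0.   0.3 -2.8] gap 0.0139
low t 15.42 tcp [ 0.4834 -0.1267  0.1393] F [ 0.8  0.2 -2.2] gap 0.0136
0.2 t 15.81 tcp [ 0.4856 -0.1165  0.1472] F [-0.   0.3 -1.2] gap 0.0136
0.3 t 16.16 tcp [ 0.4866 -0.1089  0.1519] F [ 0.2 -0.  -2.6] gap 0.0136
0.38 t 16.47 tcp [ 0.488  -0.1022  0.1554] F [-0.4 -0.5 -2.7] gap 0.0136
0.46 t 16.77 tcp [ 0.4896 -0.0949  0.1585] F [-0.2  0.  -3. ] gap 0.0136
0.54 t 17.08 tcp [ 0.4913 -0.0874  0.161 ] F [ 0.  -0.6 -1.8] gap 0.0135
0.62 t 17.39 tcp [ 0.493  -0.0795  0.1629] F [-0.8 -0.4 -2.5] gap 0.0135
0.7 t 17.7 tcp [ 0.4947 -0.0717  0.1641] F [-0.6 -0.6 -2.3] gap 0.0139
0.78 t 18.01 tcp [ 0.4964 -0.0639  0.1648] F [ 0.5  0.1 -2.3] gap 0.0137
0.86 t 18.32 tcp [ 0.4981 -0.056   0.1648] F [ 0.1 -1.2 -2.1] gap 0.0139
```

View pics/m5.png

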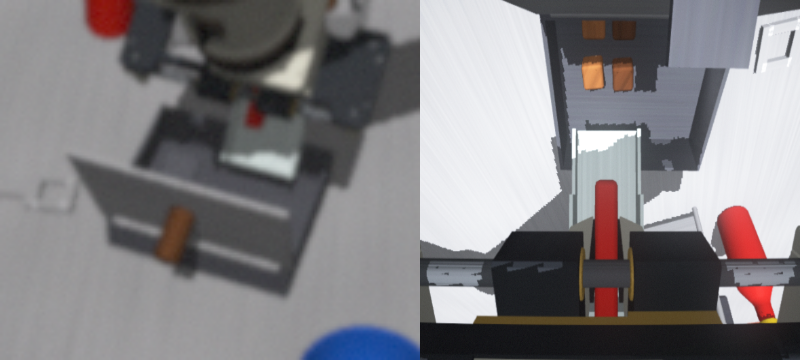

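All four chunks are in the box (right panel: (595,28), (623,28), (593,72), (623,72)), and the visible part of the scoop floor is empty. Now I return the scoop to its spot.

```bash
python3 - <<'E'
from h import *
fl=1
def go(l,tip,v):
    lip=box(l); p,q=toolpose(lip2grip(lip,PY,tip),PY,tip,BETA,fl); manip.servo_line(p,q,v)
go([-.03,-.012,.13],.5,.15); go([-.03,-.012,.25],0.0,.2)
p,q=toolpose(GRIP+[0,0,.25],SY,0,BETA,fl); manip.servo_line(p,q,.25); st("over home")
p,q=toolpose(GRIP+[0,0,.03],SY,0,BETA,fl); manip.servo_line(p,q,.2)
p,q=toolpose(GRIP+[0,0,.003],SY,0,BETA,fl); manip.servo_line(p,q,.04); st("near")
for dz in(.001,-.001,-.002):
    p,q=toolpose(GRIP+[0,0,dz],SY,0,BETA,fl); manip.servo_line(p,q,.02); manip.sleep(.1); st(str(dz))
    if manip.current_force()[2]>1: break
effector.open_jaws(); st("open")
p,q=toolpose(GRIP+Ry(0)@[0,0,.1],SY,0,BETA,fl)
T=R.from_quat(q).as_matrix(); pc=manip.current_tool_pos(); manip.servo_line(pc-.12*T[:,2],None,.2); st("clear")
save("wrist","pics/w4.png")
E
```

```text
over home t 22.48 tcp [0.4916 0.3761 0.3225] F [-0.5 -0.3 -2.5] gap 0.0139
near t 24.55 tcp [0.4911 0.3776 0.0754] F [ 0.6  0.4 -1.7] gap 0.0141
0.001 t 24.9 tcp [0.4911 0.3775 0.0735] F [ 0.   0.3 -2. ] gap 0.0134
-0.001 t 25.25 tcp [0.4916 0.3781 0.0722] F [ 0.3 -0.   4.2] gap 0.0138
open t 26.54 tcp [0.4911 0.3775 0.0714] F [ 0.6 -0.8 -0.3] gap 0.0919
clear t 27.29 tcp [0.5246 0.3553 0.1831] F [-0.6 -0.5 -0.9] gap 0.0916
```

View pics/w4.png

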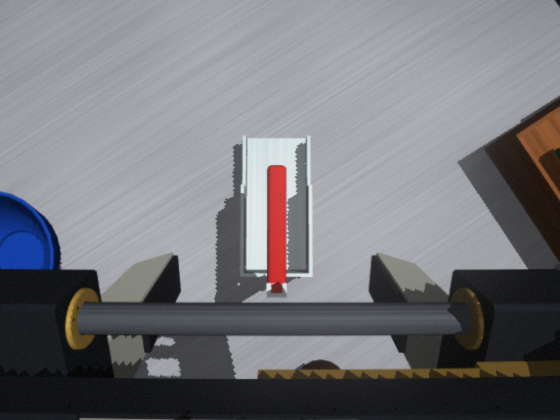

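The scoop stands upright and empty at its old place (bar from (277,165) to (277,290)). Now I swing the lid shut.

```bash
python3 - <<'E'
from h import *
q=R.from_matrix(Rz(PY)@FL[1]).as_quat()
pc=manip.current_tool_pos(); manip.servo_line([pc[0],pc[1],.30],None,.3)
manip.move_pose(box([-.055,.20,.26]),q); effector.close(10)
manip.servo_line(box([-.055,.175,.152]),q,.25); st("ready")
for y in np.arange(.155,.009,-.02):
    manip.servo_line(box([-.055,y,.152]),q,.1); f=manip.current_force()@OB; print(round(y,3),f.round(1))
    if np.linalg.norm(f)>20: break
manip.servo_line(box([-.055,.05,.20]),q,.25)
manip.servo_line(box([0,-.0,.26]),q,.25); st("retreat")
manip.sleep(1.5)
save("side","pics/s5.png")
a=cv2.imread("pics/s5.png"); cv2.imwrite("pics/m6.png",cv2.resize(a[140:280,200:380],(720,560)))
E
```

```text
ready t 30.91 tcp [0.5131 0.1281 0.1526] F [-0.  -0.2 -0.3] gap 0.0008
0.155 [-0.5  0.1 -0.5]
0.135 [ 0.2  0.4 -0.4]
0.115 [-0.5  0.5  0. ]
0.095 [-0.8  0.1  0.9]
0.075 [-0.9 -0.1  0.8]
0.055 [-0.7  0.1  0.3]
0.035 [ 0.7 -0.3  0.4]
0.015 [-0.6  0.1 -0.1]
retreat t 34.63 tcp [ 0.5282 -0.0554  0.2588] F [-0.5 -0.2  0.5] gap 0.0005
```

View pics/m6.png

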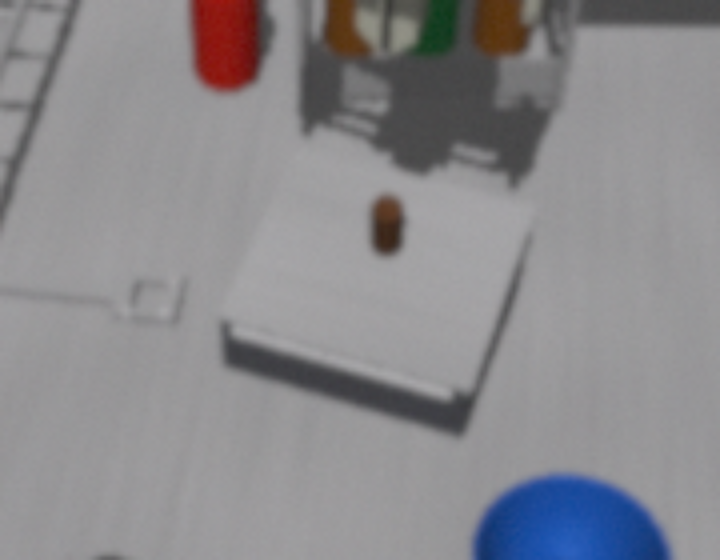

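The lid has come down over the box (knob at (387,225)). Next: press the free edge with force monitoring, then tug the knob.

```bash
cat > press.py <<'E'
from h import *
q=R.from_matrix(Rz(PY)@FL[1]).as_quat()
def fz(): return float(np.mean([manip.current_force()[2] for _ in range(3)]))
def press():
    manip.servo_line(box([0,-.072,.14]),q,.25); manip.servo_line(box([0,-.072,.088]),q,.12); z0=fz()
    for z in np.arange(.082,.044,-.002):
        manip.servo_line(box([0,-.072,z]),q,.03); f=fz()-z0; tz=float(manip.current_tool_pos()[2]); print(round(z,3),round(tz,4),round(f,1))
        if f>14 and tz<.0575 or f>28: break
    manip.servo_line(box([0,-.072,.14]),q,.2); st("pressed")
E
python3 -c "
from press import *
press()"
```

```text
0.082 0.0822 -0.2
0.08 0.0799 0.3
0.078 0.0778 -0.5
0.076 0.0758 -1.0
0.074 0.0738 -0.5
0.072 0.0722 2.6
0.07 0.0701 1.5
0.068 0.0677 -0.3
0.066 0.0657 -0.4
0.064 0.0638 -0.2
0.062 0.0619 -1.0
0.06 0.0599 -0.7
0.058 0.0579 -0.4
0.056 0.0558 -0.4
0.054 0.0538 0.0
0.052 0.0531 11.0
0.05 0.0526 27.3
pressed t 42.42 tcp [ 0.5136 -0.1248  0.1393] F [-0.7  1.3 -0.7] gap 0.0005
```

It snapped past the catch at about 72 mm and bottomed hard at 53 mm. Now the tug.

```bash
cat > tug.py <<'E'
from press import *
effector.open_jaws(); manip.servo_line(box([0,-.02,.14]),q,.2); manip.servo_line(box([0,-.02,.063]),q,.15)
effector.close(15); st("grip"); manip.sleep(.1)
z0=np.mean([(manip.sleep(.02),manip.current_force()[2])[1] for _ in range(5)]); zs=float(manip.current_tool_pos()[2]); c=np.array(manip.current_tool_pos())
for i in range(1,14):
    manip.servo_line(c+[0,0,i*.0005],None,.01); f=-(np.mean([(manip.sleep(.02),manip.current_force()[2])[1] for _ in range(4)])-z0); dz=float(manip.current_tool_pos()[2])-zs
    print(i*.5,round(dz*1e3,2),round(f,1))
    if f>7.0: break
held=dz<.0045 and f>4
manip.servo_line(c,None,.02); st("back"); effector.open_jaws(); manip.servo_line(box([0,-.02,.16]),q,.2); print("held",held); st()
save("side","pics/s7.png")
E
python3 tug.py
```

```text
grip t 46.05 tcp [ 0.5243 -0.0742  0.0629] F [-2.  -0.5  2.7] gap 0.0219
0.5 0.27 5.2
1.0 0.83 7.3
back t 47.12 tcp [ 0.5243 -0.0743  0.063 ] F [-0.3  1.5 -1.2] gap 0.0218
held True
 t 48.95 tcp [ 0.5244 -0.074   0.1594] F [ 0.1  0.9 -1.2] gap 0.0915
```

The catch held, but the lid moved only 0.8 mm, short of the 2.7 mm where the catch takes hold. I'll repeat the tug, baselined before gripping and up to that point, keeping well under 15 N.

```bash
cat > tug2.py <<'E'
from press import *
def mf(n=5): return float(np.mean([(manip.sleep(.02),manip.current_force()[2])[1] for _ in range(n)]))
z0=mf(8)
manip.servo_line(box([0,-.02,.065]),q,.15); effector.close(15); manip.sleep(.1)
c=np.array(manip.current_tool_pos()); print("grip",round(mf()-z0,1))
for i in range(1,16):
    manip.servo_line(c+[0,0,i*.0004],None,.01); f=z0-mf(); dz=float(manip.current_tool_pos()[2]-c[2])
    print(round(i*.4,1),round(dz*1e3,2),round(f,1))
    if f>9 or dz>.0055: break
print("held",dz<.0045 and f>4)
manip.servo_line(c,None,.02); print("back",round(mf()-z0,1)); effector.open_jaws(); manip.servo_line(box([0,-.02,.15]),q,.2); st()
save("side","pics/s8.png")
a=cv2.imread("pics/s8.png"); cv2.imwrite("pics/m8.png",a[60:420,120:440])
E
python3 tug2.py
```

```text
grip 3.2
0.4 0.19 1.7
0.8 0.65 3.7
1.2 1.17 5.1
1.6 1.61 4.8
2.0 1.99 5.1
2.4 2.41 5.4
2.8 2.79 5.2
3.2 3.18 5.5
3.6 3.46 7.0
4.0 3.64 8.7
4.4 3.79 11.6
held True
back 1.0
 t 57.08 tcp [ 0.5246 -0.074   0.1496] F [-0.1 -0.6 -0.4] gap 0.0917
```

The lid rose freely about 3 mm and then met the catch, with force climbing to 11.6 N. The catch holds. Final check picture.

```bash
python3 - <<'E'
from press import *
manip.servo_line(box([-.02,.02,.30]),q,.3); st()
save("side","pics/s9.png"); a=cv2.imread("pics/s9.png"); cv2.imwrite("pics/m9.png",cv2.resize(a[60:420,120:440],(533,600)))
E
```

```text
t 57.81 tcp [ 0.5132 -0.0309  0.2989] F [ 0.1 -0.7 -0.1] gap 0.0919
```

View pics/m9.png

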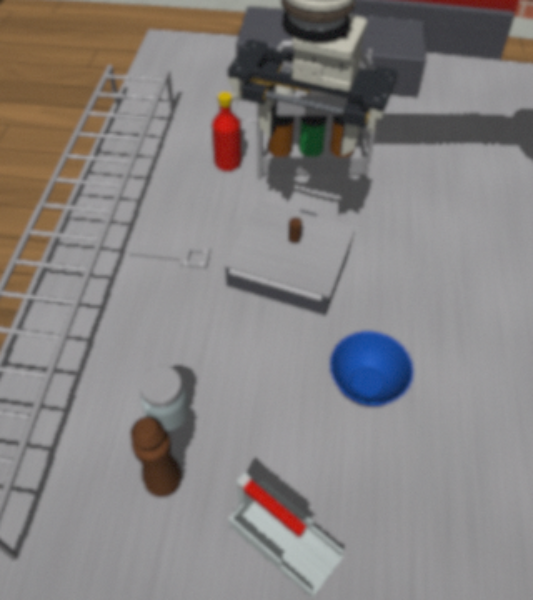

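The picture shows the lid shut flat (knob at (295,230)), the empty scoop upright at (290,520), and the bystanders where they were.

```bash
python3 -c "
from h import *
print(manip.hand_in(), manip.current_clock())"
```

```text
the job is handed in; nothing more can be done
the job is handed in; nothing more can be done
```

The job is handed in at about 58 s: all four chunks are in the box, the empty scoop stands upright back in its place, the lid is shut and latched, and the catch held an upward tug that peaked at 11.6 N.

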